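# Zero the bench photometer on the blank

### The job

Zero the photometer on the blank vial that already stands in its sample well: push the light-shield lid fully shut over the vial, then push the power button in until it stays in, then tap the zero key, then tap the read key to check the blank. Use only light touches of the fingertips, letting go of each control before the next: pick up nothing, do not press the method key, and leave the vial in its well and the glassware beside the instrument where it stands.

Things in the scene. Friction and masses are not known exactly. Their poses are not given: they have to be found in the camera images.
- photometer: bench photometer, light grey box 190 (x) x 220 (y) mm, fixed to the worktop; origin: centre of its underside; +x to its back, +y to its left, +z up. Four keys in a row at x = -55 mm on the dark front panel (41 mm high): power (y = +78 mm), zero (+26), read (-26), method (-78). Rear left: sample block, 64 mm high, with the lid. Rear right: display housing, y -104 to 0, x 8 to 76, 81 mm high
- lid_hinge (a point): middle of the lid's hinge line, at x = +64, y = +50, z = +66 mm in the photometer's frame; the line runs along the photometer's y
- shield_lid (a joint): hinge angle of the light-shield lid (rad): 0 = fully shut, grows as its front edge swings up and back; about 1.57 = upright; stop at 1.8. Hinge friction holds it at any angle (0.045 N m, about 0.6 N at the front edge). Once the hinge is at 0, the lid still gives about 5 mm against a foam seal (1.5 N rising to 9 N at lid_press; not counted in this value) and springs back
- lid_press (a point): point on the lid's outer flat face (its top when shut), on the midline, 60 mm from the hinge line. The lid is a dark hollow cap: 83 mm from hinge to front edge, 79 mm wide, 30 mm high, with a 10 mm finger tab flush with that face on the front edge. Shut, the face is level, 96 mm above the worktop; upright, it faces the back and the point is 30 mm behind, 60 mm above the hinge line
- power_key (a joint): travel of the power button's plunger (m): 0 = out (off), 0.004 = fully in (on). It moves against about 1.5 N of friction and stays where it is pushed; once in, the button's cap gives another 5 mm against a spring (2.4 N rising to 10 N; not counted in this value) and springs back
- power_key_top (a point): centre of the top of the power button: round, 21 mm diameter in a thin steel ring, leftmost key; out, it stands 12 mm above the panel; in and let go, 8 mm
- zero_key (a joint): travel of the zero key (m): 0 = up, 0.007 = fully down; sprung, about 1.1 N to start, 3.9 N at 2 mm, 11 N fully down; comes up when let go; registers once 2 mm down, need not go fully down
- zero_key_top (a point): centre of the top of the zero key: square, 22 x 22 mm, second from left, stands 10 mm above the panel when up
- read_key (a joint): travel of the read key (m): 0 = up, 0.007 = fully down; same spring as the zero key, registers once 2 mm down, need not go fully down
- read_key_top (a point): centre of the top of the read key: wide, 36 mm across (along the row) x 22 mm, third from left, stands 10 mm above the panel when up
- method_key (a joint): travel of the method key (m), the rightmost, narrow key (12 mm across, 26 mm front to back, 10 mm above the panel); same spring; must not be pressed
- well_floor (a point): centre of the floor of the round sample well (19.5 mm diameter, 24 mm deep), 40 mm above the worktop
- blank_vial: the blank: glass vial 17 mm diameter, 46 mm tall with black cap, standing in the sample well with its upper 22 mm above the block, under the lid when shut; origin: centre of its underside
- sample_vial: bystander: vial 17 mm diameter, 46 mm tall with white cap, standing beside the photometer; origin: centre of its underside
- buffer_bottle: bystander: bottle 43 mm diameter, 96 mm tall with blue cap, standing beside the photometer; origin: centre of its underside
- small_beaker: bystander: clear small beaker 48 x 55 mm, 60 mm tall, standing beside the photometer; origin: centre of its underside

How it is judged:
By the outcome, as a careful person would: the job done as asked, in the order asked, and still so for the second after the job is handed in, with the robot touching nothing.
It also fails if it takes over 51 s, if anything falls off the work surface, if the arm or the gripper's body presses on something with over 40 N, if the wrist force passes 120 N, or if a joint passes its speed limit or range.

### The arm

A 6-joint arm with a two-finger parallel gripper is mounted at the origin on a cart in front of the work surface, level with it; the furniture and walls round the work are solid. World frame = base frame: x ahead of the robot, y to its left, z up, the work surface at z = 0. Lengths are in mm, angles in rad, forces in N, time in s.
With the tool pointing down it reaches from about 350 to 800 mm from the base axis. Payload 7.3 kg.
Tool frame: the origin (TCP) lies on the centre line of the jaws, within the pads' length; the fingertips stand 22 mm ahead of it and the grasp point (between the pads) lies 3 mm ahead of it (tips_ahead is the distance from the TCP to the fingertips, in mm); x points along the fingers, y is the direction in which the jaws open and shut, and the axes are right-handed (so a half turn about x gives the same grasp; the last joint's range is limited). The gripper opens to 85 mm and grips with 20 to 120 N. Pads are 22 mm wide; open, the fingers measure 114 mm over their backs; the gripper's body (76 mm by 85 mm) begins 54 mm behind the grasp point. The pads swing forward as they close: fully open they stand 13 mm farther back than shut.
Start: joints at [1.102, 0.342, 1.524, -0, 1.275, -0.146], TCP at [166.527, 497.907, 253.322] pointing down, gripper open.
Joint ranges: [-2.53, 2.53], [-0.77, 2.02], [0.04, 2.7], [-1, 4.14], [0.28, 2.66], [-3.11, 3.11]. Speed limits (rad/s): [2.57, 2.57, 3.14, 3.14, 3.14, 3.14].

### API

Orientations are given as a rotation vector (axis times angle).
In Python, from workcell import sense, snapshot, camera_params, close_job, boxes_of, tips_ahead gives the robot as it stands.
- The arm moves only by the tool play_rows, never from a script. Its argument "increments" is one flat list of numbers, 7 for each row, row after row: the shift along the tool's x, y, z in units of 50 mm (1.0 is 50 mm), then the turn, a rotation vector about the tool's x, y, z in units of 5 degrees (1.0 is 5 degrees), then the finger opening in mm, from 0 to 85.4. In form: [dx, dy, dz, wx, wy, wz, grip, dx, dy, dz, wx, wy, wz, grip, ...]. A call has 1 to 8 rows; each row is the pose to reach, as a shift and turn from the pose commanded when the call began, along the tool's axes at that moment; what a row does not reach only later rows make up. A row lasts 1/8 s, in which the tool goes at most 62.5 mm and 10.7 degrees, less where a joint would pass 70% of its speed; a pose out of reach is approached as far as the arm can. A call with a gripper value outside its range is refused whole. The fingers move at their own pace and stop on an object; "grip_force" is the grip in N (left out, the last holds). Time passes only in rows, so rows that repeat a pose let the fingers close. It gives the time, the measured TCP pose, the force and the opening at its end, in the units of the state.
- sense(): the state, without advancing time (a new reading comes with each control period).
- snapshot(name): name is "scene" or "top" or "wrist"; returns the picture (480x640x3 uint8, red, green, blue); there is no depth.
- camera_params(name): a dict with "vfov" (degrees; the focal length in pixels is half the picture's height over the tangent of half this angle, whatever the lens; pixels are square), "cx", "cy" (the principal point, pixels), "R" (3x3) and "t" (3): a world point X has camera coordinates R X + t. Camera axes: x right, y down, z forward; pixel columns grow to the right and rows downward; lengths in mm; the calibration is good to about 2 mm. The wrist camera is an equidistant fisheye: a pixel r from the principal point sees the ray r / f radians off the axis. A picture is of the moment at which its call begins: read the wrist's pose just before it. camera_params takes no time and is no camera call; for the wrist camera it gives the pose at the moment of the call.
- close_job(): hands the job in, once; it reports no verdict.
Trained networks look in the newest picture that a camera, given by its name, has taken for a name from the list of things; names that differ only in an ending like _2 or _b are one class to them, and where a whole thing is asked for, a point or a joint stands for the part that bears it (a point fixed in the world has none). Each returns a list of dicts, best first, with "p" (0 to 1); they miss things now and then, are a little off and sometimes report something else, mostly with a low value. They report only what shows in the picture. A call takes as long as a camera call.
- boxes_of(camera, name): "extent" ([left, top, right, bottom] as shares, 0 to 1, of the picture: columns of its width, rows of its height, round what is visible of it).
The state is a dict: "time_s": time; "joint_positions": joint angles; "joint_vel": joint speeds; "joint_torque": joint torques, N m; "tool_pos": TCP position; "tool_rot": TCP orientation; "ft_force": force on the tool from outside, world axes, zero at the start; "moment": the same for the moment, N m; "width": opening from 0.0 (shut) to 1.0 (fully open).
Only numpy, scipy, OpenCV 4.12 (cv2) and the standard library are available. Lean on these libraries where they do the work, as an engineer would, in place of code of your own. Each camera call takes 0.05 s, during which the arm holds its last target.

## Working session

There is one attempt and no reset: what is moved stays moved. The work goes in short steps, Python scripts to look and compute and a tool call to move; the robot and the scene stay as the last step left them, time stands still between calls to the robot, and variables do not carry over. Pictures are saved under pics/ and viewed, and the job is handed in when it is done.

Besides the shell and the picture viewer there is one more tool, called after "Emit:" by a JSON object that holds its "fn" and its "kwargs". play_rows: Moves the arm, as the interface text tells. Its arguments: {"type":"object","properties":{"increments":{"type":"array","items":{"type":"number"}},"grip_force":{"type":"number"}},"required":["increments"]}

```bash
ls; mkdir -p pics; python3 - <<'E'
from workcell import *
import cv2,numpy as np
print(sense())
for n in ["scene","top","wrist"]:
    print(n,camera_params(n))
    im=snapshot(n); cv2.imwrite(f"pics/{n}0.png",im[:,:,::-1])
    if n!="wrist":
      for k in ["photometer","shield_lid","power_key","zero_key","read_key","method_key","blank_vial"]:
        r=boxes_of(n,k)[:1]
        print(k,[( [round(e*s,1) for e,s in zip(b["extent"],(640,480,640,480))],round(b["p"],2)) for b in r])
print(tips_ahead)
E
```

```text
pics
{'time_s': 0.0, 'joint_positions': array([ 1.10201640e+00,  3.42740194e-01,  1.52504351e+00,  1.85702494e-05,
        1.27546186e+00, -1.46001797e-01]), 'joint_vel': array([-0.00035395, -0.0018283 ,  0.0003449 ,  0.00013636,  0.00051066,
        0.00034243]), 'joint_torque': array([ 4.72705069e-04, -4.33684158e+01, -2.46010476e+01, -6.72551414e-05,
        7.77843758e-03,  1.59093253e-05]), 'tool_pos': array([166.32545318, 497.53957584, 252.6076515 ]), 'tool_rot': array([ 0.25209495,  1.55642975, -0.25457017]), 'ft_force': array([-0.07223533,  0.14666459, -0.25276359]), 'moment': array([0.01876794, 0.03217919, 0.0305561 ]), 'width': 0.998300855321284}
scene {'vfov': 54.54310897328891, 'cx': 317.32863625723854, 'cy': 244.68719750148384, 'R': array([[ 0.63645768, -0.77126748,  0.00825157],
       [-0.34152792, -0.29139222, -0.89355988],
       [ 0.69157812,  0.56589491, -0.4488682 ]]), 't': array([-347.52134566,  277.61378446,  560.45106268])}
photometer [([224.0, 193.7, 347.0, 310.5], 0.81)]
shield_lid [([252.4, 191.4, 293.9, 238.5], 0.66)]
power_key [([238.1, 263.5, 248.7, 277.2
[... 443 characters left out ...]
, 1149.8267592 ])}
photometer [([224.5, 201.5, 362.6, 332.1], 0.93)]
shield_lid [([230.0, 228.4, 276.6, 261.8], 0.86)]
power_key [([265.9, 305.3, 275.2, 314.5], 0.44)]
zero_key [([289.3, 290.3, 301.4, 306.3], 0.57)]
read_key [([307.9, 276.8, 324.8, 292.7], 0.48)]
method_key [([338.9, 264.8, 346.3, 274.5], 0.62)]
blank_vial [([260.9, 261.1, 271.4, 270.1], 0.61)]
wrist {'vfov': 65.70646984690485, 'cx': 314.79564708038856, 'cy': 238.68451945996676, 'R': array([[ 3.17089171e-01,  9.48395634e-01, -4.22905756e-04],
       [ 9.15864680e-01, -3.06096834e-01,  2.59801109e-01],
       [ 2.46264787e-01, -8.27674427e-02, -9.65662055e-01]]), 't': array([-524.41924042,  -34.6017818 ,  378.78575145])}
22.0
```

```bash
python3 - <<'E'
import cv2
a=cv2.imread("pics/top0.png")[180:350,200:420]; cv2.imwrite("pics/topc.png",cv2.resize(a,None,fx=3.6,fy=3.5,interpolation=cv2.INTER_CUBIC)[:600])
a=cv2.imread("pics/scene0.png")[170:330,190:400]; cv2.imwrite("pics/scenec.png",cv2.resize(a,None,fx=3.7,fy=3.7,interpolation=cv2.INTER_CUBIC))
E
```

```text
(no output)
```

View pics/topc.png

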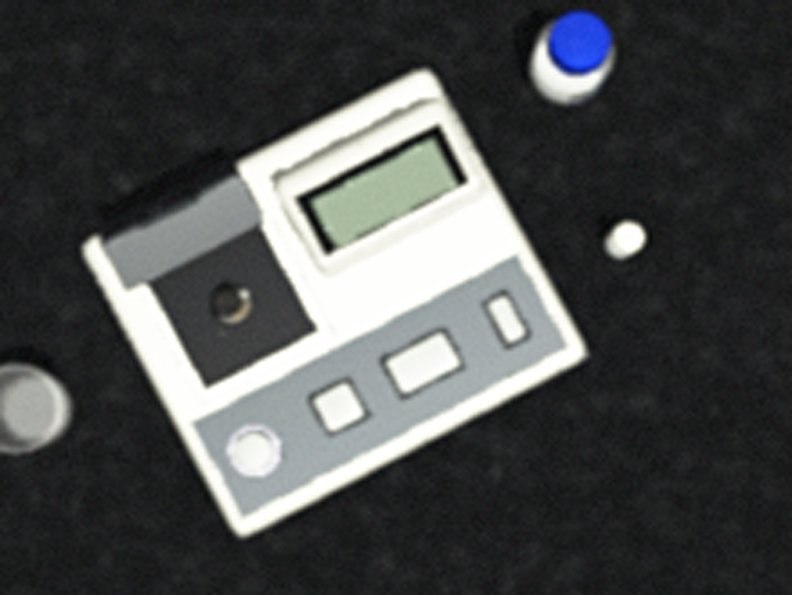

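View pics/scenec.png

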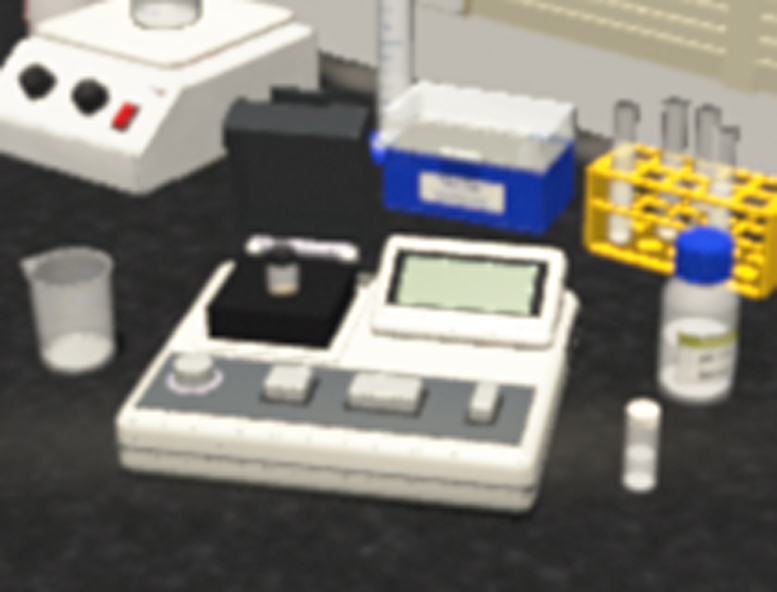

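View pics/scene0.png

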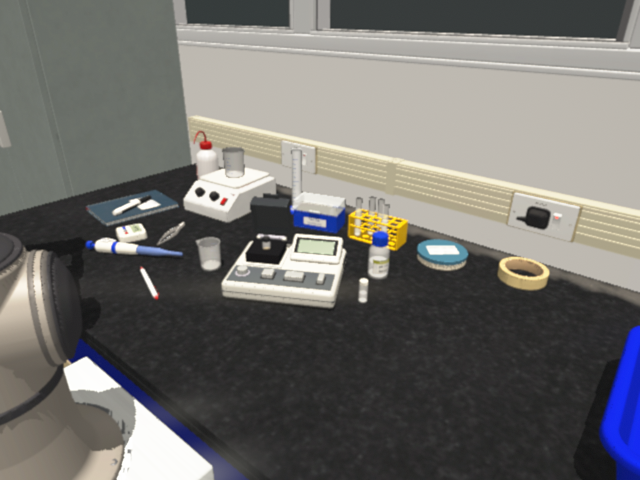

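View pics/top0.png

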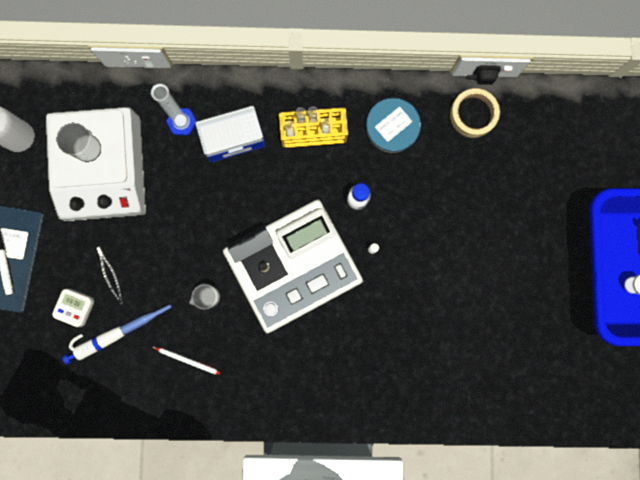

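```bash
cat > h.py <<'E'
from workcell import *
import numpy as np, cv2
from scipy.spatial.transform import Rotation as Rn
from scipy.optimize import least_squares
def proj(c,X):
    p=c["R"]@np.asarray(X,float)+c["t"]; f=240/np.tan(np.radians(c["vfov"]/2))
    return np.array([c["cx"]+f*p[0]/p[2],c["cy"]+f*p[1]/p[2]])
def projw(c,X):
    p=c["R"]@np.asarray(X,float)+c["t"]; f=240/np.tan(np.radians(c["vfov"]/2))
    th=np.arctan2(np.hypot(p[0],p[1]),p[2]); ph=np.arctan2(p[1],p[0])
    return np.array([c["cx"]+f*th*np.cos(ph),c["cy"]+f*th*np.sin(ph)])
K={"power":(-55,78,53),"zero":(-55,26,51),"read":(-55,-26,51),"method":(-55,-78,51)}
def world(P,l):
    c,s=np.cos(P[2]),np.sin(P[2]); return np.array([P[0]+c*l[0]-s*l[1],P[1]+s*l[0]+c*l[1],l[2]])
E
python3 - <<'E'
from h import *
obs={"top":{"power":(270.6,308.6),"zero":(293.9,296),"read":(317.5,283.1),"method":(341.1,270.9)},
"scene":{"power":(241.9,269.5),"zero":(268.4,271.9),"read":(294.9,274.3),"method":(320.8,277)}}
C={n:camera_params(n) for n in obs}
for use in (["top"],["scene"],["top","scene"]):
    def r(P): return np.concatenate([proj(C[n],world(P,K[k]))-obs[n][k] for n in use for k in K])
    s=least_squares(r,[550,50,.5],x_scale=[100,100,1]); print(use,s.x,np.degrees(s.x[2]),np.round(s.fun,1))
P=s.x
for k in K: print(k,world(P,K[k]))
print("hinge",world(P,(64,50,66)),"well",world(P,(9,50,40)))
for k,l in {"c1":(-95,110,41),"c2":(-95,-110,41),"c3":(95,-110,41),"c4":(95,110,41)}.items(): print(k,world(P,l),(proj(C["top"],world(P,l))-[200,180])*[3.6,3.5])
E
```

```text
['top'] [5.31908417e+02 6.87078645e+01 5.12807884e-01] 29.38172743839355 [-0.1 -0.   0.2 -0.1  0.1  0.2 -0.2 -0.1]
['scene'] [531.60623461  67.66402244   0.5368207 ] 30.757560302495747 [ 0.1 -0.4 -0.3  0.3 -0.4  0.2  0.6 -0.2]
['top', 'scene'] [5.32206365e+02 6.81248292e+01 5.17862043e-01] 29.671309448117793 [ 0.4 -0.1  0.7 -0.2  0.5 -0.1  0.2 -0.5 -0.2 -1.  -0.7 -0.  -0.9  0.1
 -0.  -0.1]
power [445.80614843 108.67113011  53.        ]
zero [471.5473779   63.48939592  51.        ]
read [497.28860738  18.30766172  51.        ]
method [523.02983686 -26.87407248  51.        ]
hinge [563.0634714  143.25031762  66.        ] well [515.27509869 116.02401721  40.        ]
c1 [395.21021167 116.67432848  41.        ] [239.74066354 540.13104572]
c2 [504.11541331 -74.47916235  41.        ] [593.67993115 352.53172204]
c3 [669.20251903  19.57532997  41.        ] [428.86829482  59.92923134]
c4 [560.29731739 210.7288208   41.        ] [ 77.26956984 242.42598473]
```

View pics/wrist0.png

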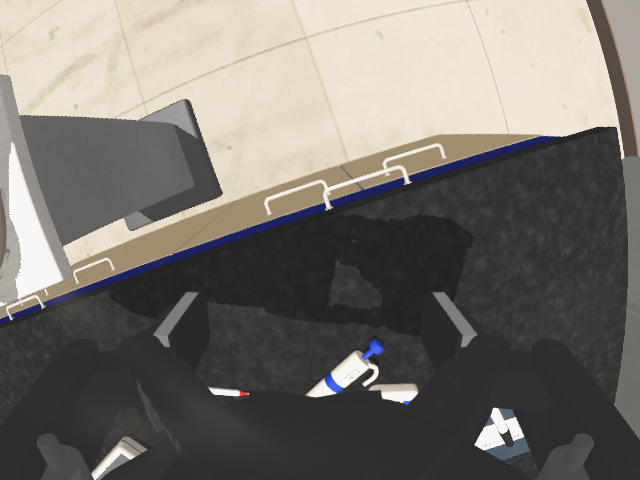

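```bash
cat >> h.py <<'E'
P=np.array([532.0,68.4,0.515])
def tiprot(yaw):  # tool x down; tool y at world angle yaw
    x=np.array([0,0,-1.]); y=np.array([np.cos(yaw),np.sin(yaw),0]); return np.column_stack([x,y,np.cross(x,y)])
def inc(s,pos,R1):
    R0=Rn.from_rotvec(s["tool_rot"]).as_matrix()
    d=R0.T@(np.asarray(pos)-s["tool_pos"])/50
    w=Rn.from_matrix(R0.T@R1).as_rotvec()*180/np.pi/5
    return np.round(d,3),np.round(w,3)
E
python3 - <<'E'
from h import *
s=sense(); R0=Rn.from_rotvec(s["tool_rot"]).as_matrix(); print(np.round(R0,3),np.degrees(np.arctan2(R0[1,1],R0[0,1])), np.degrees(P[2]))
C=camera_params("top")
f=240/np.tan(np.radians(C["vfov"]/2))
def back(u,v,z):
    d=C["R"].T@np.array([(u-C["cx"])/f,(v-C["cy"])/f,1]); o=-C["R"].T@C["t"]; return o+d*(z-o[2])/d[2]
for n,u,v,z in [("cylbase",180,122,0),("cyltop",159,91,150),("box",235,155,30),("boxL",203,150,60)]: print(n,back(u,v,z))
# lid angle fit overlay
im={n:cv2.imread(f"pics/{n}0.png") for n in("top","scene")}
for th in (1.4,1.57,1.7,1.8):
    for n,o,sc in(("top",(200,180),(3.6,3.5)),("scene",(190,170),(3.7,3.7))):
        c=camera_params(n); L=[]
        for h in(0,30):
            for y in(50+39.5,50-39.5):
                x=64-83*np.cos(th)+h*np.sin(th); z=66+83*np.sin(th)+h*np.cos(th)
                L.append(np.round((proj(c,world(P,(x,y,z)))-o)*sc).astype(int).tolist())
        print(th,n,"rimL,rimR,faceL,faceR",L)
E
```

```text
[[ 0.     0.317  0.948]
 [ 0.     0.948 -0.317]
 [-1.     0.     0.   ]] 71.50594610686073 29.507326449237397
cylbase [828.23008124 313.03127341   0.        ]
cyltop [839.93091319 317.98076296 150.        ]
box [753.54031875 191.89522053  30.        ]
boxL [754.66135304 251.08007563  60.        ]
1.4 top rimL,rimR,faceL,faceR [[122, 283], [262, 210], [93, 231], [234, 159]]
1.4 scene rimL,rimR,faceL,faceR [[220, 122], [358, 133], [235, 95], [370, 105]]
1.57 top rimL,rimR,faceL,faceR [[109, 259], [249, 186], [81, 207], [221, 135]]
1.57 scene rimL,rimR,faceL,faceR [[227, 111], [364, 121], [243, 93], [376, 102]]
1.7 top rimL,rimR,faceL,faceR [[99, 240], [239, 168], [72, 190], [212, 119]]
1.7 scene rimL,rimR,faceL,faceR [[233, 106], [368, 116], [248, 94], [380, 103]]
1.8 top rimL,rimR,faceL,faceR [[92, 227], [231, 154], [67, 178], [206, 107]]
1.8 scene rimL,rimR,faceL,faceR [[237, 103], [372, 113], [252, 96], [383, 106]]
```

```bash
python3 - <<'E'
from h import *
s=sense(); w=world(P,(125,50,240)); print(w)
print(inc(s,w,tiprot(P[2]+np.pi/2)))
E
```

```text
[616.15984784 173.48149224 240.        ]
(array([ 0.266, -3.301, 10.586]), array([-9.6e+00,  1.0e-03, -1.0e-03]))
```

Emit:
{"fn": "play_rows", "kwargs": {"increments": [0,-0.33,1.06,-0.96,0,0,0,0,-0.66,2.12,-1.92,0,0,0,0,-0.99,3.18,-2.88,0,0,0,0,-1.32,4.24,-3.84,0,0,0,0,-1.65,5.3,-4.8,0,0,0,0,-1.98,6.36,-5.76,0,0,0,0,-2.31,7.42,-6.72,0,0,0,0,-2.64,8.48,-7.68,0,0,0]}}

```text
time_s: 1.85
tool_pos: [528.2, 237.0, 253.5]
tool_rot: [-0.274, 1.553, 0.275]
ft_force: [0.1, 0.5, 0.6]
width: 0.0
```

```bash
python3 - <<'E'
from h import *
s=sense(); w=world(P,(125,50,240)); print(s["width"],s["time_s"],tips_ahead)
print(inc(s,w,tiprot(P[2]+np.pi/2)))
E
```

```text
0.0003488141965679778 1.85 22.0
(array([ 0.269, -1.797,  1.218]), array([-1.89 ,  0.006, -0.002]))
```

Emit:
{"fn": "play_rows", "kwargs": {"increments": [0.05,-0.6,0.4,-0.63,0,0,0,0.1,-1.2,0.8,-1.26,0,0,0,0.27,-1.8,1.22,-1.89,0,0,0,0.27,-1.8,1.22,-1.89,0,0,0]}}

```text
time_s: 2.35
tool_pos: [615.9, 172.4, 238.3]
tool_rot: [-0.4, 1.535, 0.399]
ft_force: [0.4, 0.5, 0.0]
width: 0.003
```

```bash
python3 - <<'E'
from h import *
s=sense(); print(s["tool_pos"],s["ft_force"],s["time_s"])
for n in("top","scene","wrist"):
    im=snapshot(n)[:,:,::-1]
    if n=="top": im=cv2.resize(im[150:350,180:420],None,fx=3,fy=3)
    if n=="scene": im=cv2.resize(im[130:330,180:420],None,fx=3,fy=3)
    cv2.imwrite(f"pics/{n}1.png",im)
E
```

```text
[615.9136571  172.44273883 238.25992225] [0.37541097 0.53416439 0.01159992] 2.35
```

View pics/scene1.png

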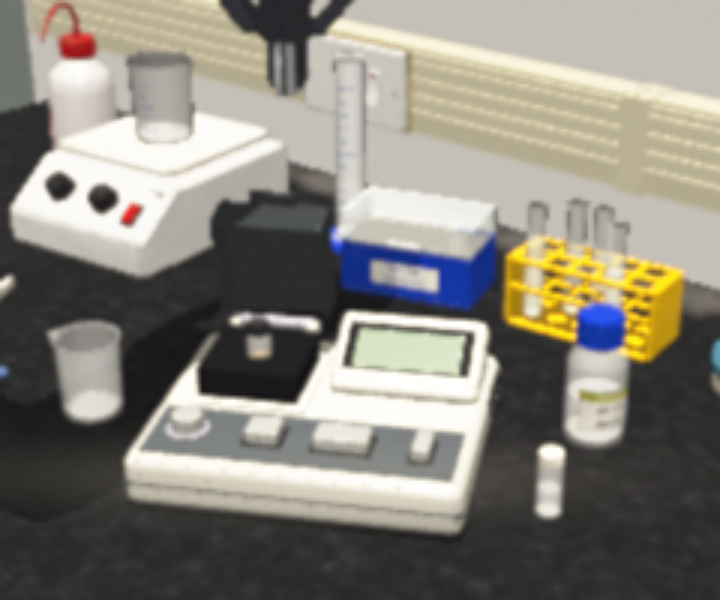

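View pics/wrist1.png

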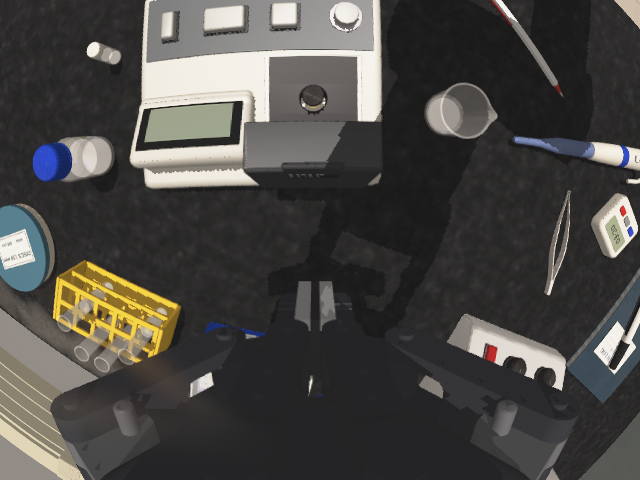

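View pics/top1.png

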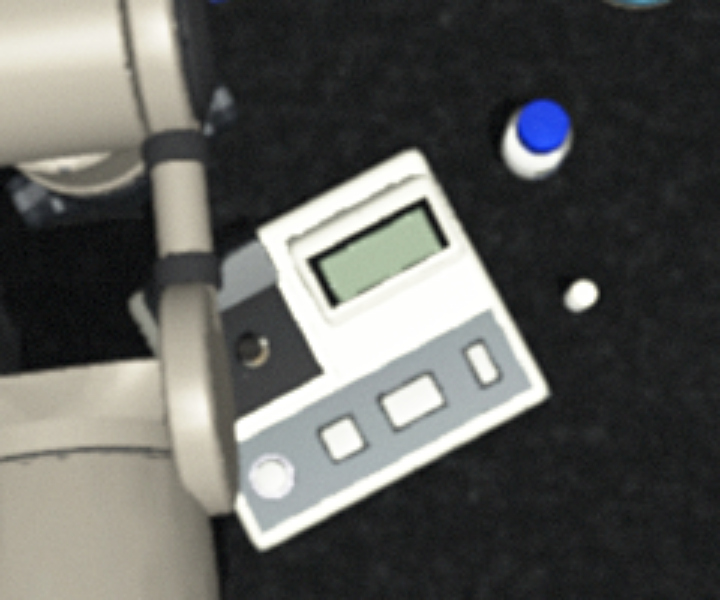

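```bash
python3 - <<'E'
from h import *
c=camera_params("wrist")
obs={"power":(346,14),"zero":(285,14),"read":(226,19),"method":(170,25)}
def r(P): return np.concatenate([projw(c,world(P,K[k]))-obs[k] for k in K])
print(np.round(r(P),1)); s=least_squares(r,P,x_scale=[100,100,1]); print(s.x,np.round(s.fun,1))
for PP in (P,s.x):
  print("well rim",projw(c,world(PP,(9,50,86))))
  for th in (1.3,1.4,1.5,1.57):
    print(th,[np.round(projw(c,world(PP,(64-83*np.cos(th)+h*np.sin(th),y,66+83*np.sin(th)+h*np.cos(th))))).tolist() for h in(0,30) for y in (89.5,10.5)], np.round(projw(c,world(PP,(94,50,70)))))
im=cv2.imread("pics/wrist1.png")[100:200,230:400]; cv2.imwrite("pics/w1c.png",cv2.resize(im,None,fx=4.7,fy=4.7))
E
```

```text
[ 0.1 -3.5 -1.3 -2.6 -3.  -3.6 -3.4 -2.5]
[5.33812057e+02 7.12470775e+01 5.13798546e-01] [ 2.1 -0.2  0.6  0.5 -1.2 -0.7 -1.9  0.2]
well rim [312.33826025  75.12828083]
1.3 [[381.0, 114.0], [243.0, 114.0], [382.0, 164.0], [242.0, 164.0]] [313. 186.]
1.4 [[381.0, 127.0], [243.0, 128.0], [382.0, 179.0], [243.0, 180.0]] [313. 186.]
1.5 [[381.0, 142.0], [243.0, 142.0], [381.0, 194.0], [244.0, 194.0]] [313. 186.]
1.57 [[381.0, 152.0], [243.0, 152.0], [380.0, 203.0], [245.0, 203.0]] [313. 186.]
well rim [314.51209543  79.10623707]
1.3 [[383.0, 119.0], [246.0, 119.0], [385.0, 169.0], [244.0, 170.0]] [315. 190.]
1.4 [[384.0, 133.0], [246.0, 133.0], [384.0, 185.0], [245.0, 185.0]] [315. 190.]
1.5 [[384.0, 147.0], [246.0, 147.0], [383.0, 199.0], [246.0, 199.0]] [315. 190.]
1.57 [[384.0, 157.0], [246.0, 157.0], [382.0, 208.0], [247.0, 208.0]] [315. 190.]
```

View pics/w1c.png

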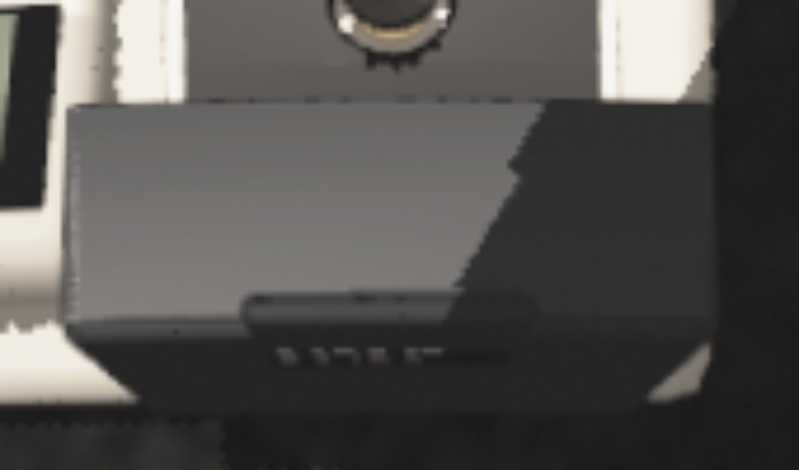

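```bash
sed -i 's/^P=.*/P=np.array([533.0,69.4,0.515])/' h.py; python3 - <<'E'
from h import *
s=sense(); R=tiprot(P[2]+np.pi/2)
def tip(th,r=70): return (64-r*np.cos(th)+30*np.sin(th)+11, 50, 66+r*np.sin(th)+30*np.cos(th)+22)
print(inc(s,world(P,(122,50,tip(1.4)[2])),R))
for th in (1.4,1.25,1.1,.95,.8,.65,.5,.4,.3,.2,.1,0): d,w=inc(s,world(P,tip(th)),R); print(th,d,w,tip(th))
E
```

```text
(array([ 1.556, -0.038, -0.012]), array([-0.032, -0.002, -0.006]))
1.4 [ 1.556 -0.039 -0.599] [-0.032 -0.002 -0.006] (np.float64(92.66579189663693), 50, np.float64(162.08049538619943))
1.25 [ 1.52  -0.04  -0.824] [-0.032 -0.002 -0.006] (np.float64(81.39697321299877), 50, np.float64(163.8885942267491))
1.1 [ 1.518 -0.041 -1.053] [-0.032 -0.002 -0.006] (np.float64(69.98449230205264), 50, np.float64(163.9923988470678))
0.95 [ 1.55  -0.041 -1.279] [-0.032 -0.002 -0.006] (np.float64(58.68464888120936), 50, np.float64(162.38957801917266))
0.8 [ 1.615 -0.042 -1.497] [-0.032 -0.002 -0.006] (np.float64(47.75121307268411), 50, np.float64(159.11612764338156))
0.65 [ 1.713 -0.042 -1.704] [-0.032 -0.002 -0.006] (np.float64(37.429726273647276), 50, np.float64(154.24556235799446))
0.5 [ 1.84  -0.043 -1.893] [-0.032 -0.002 -0.006] (np.float64(27.95198682579999), 50, np.float64(147.88726455900542))
0.4 [ 1.94  -0.043 -2.008] [-0.032 -0.002 -0.006] (np.float64(22.208280689057553), 50, np.float64(142.89111378169207))
0.3 [ 2.051 -0.044 -2.112] [-0.032 -0.002 -0.006] (np.float64(16.992051961047764), 50, np.float64(137.34650914006195))
0.2 [ 2.172 -0.044 -2.205] [-0.032 -0.002 -0.006] (np.float64(12.355419474964918), 50, np.float64(131.30885049089153))
0.1 [ 2.301 -0.044 -2.285] [-0.032 -0.002 -0.006] (np.float64(8.34471092994303), 50, np.float64(124.83846412361875))
0 [ 2.438 -0.045 -2.352] [-0.032 -0.002 -0.006] (np.float64(5.0), 50, np.float64(118.0))
```

Emit:
{"fn": "play_rows", "kwargs": {"increments": [0.8,-0.02,0,0,0,0,0,1.55,-0.04,-0.1,0,0,0,0,1.55,-0.04,-0.4,0,0,0,0,1.55,-0.04,-0.6,0,0,0,0,1.52,-0.04,-0.82,0,0,0,0,1.52,-0.04,-1.05,0,0,0,0,1.55,-0.04,-1.28,0,0,0,0,1.62,-0.04,-1.5,0,0,0,0]}}

```text
time_s: 3.5
tool_pos: [549.9, 135.4, 159.0]
tool_rot: [-0.402, 1.532, 0.401]
ft_force: [0.4, 0.1, 1.0]
width: -0.003
```

```bash
python3 - <<'E'
from h import *
s=sense(); R=tiprot(P[2]+np.pi/2)
print(s["ft_force"],s["moment"],s["time_s"])
def tip(th,r=70): return (64-r*np.cos(th)+30*np.sin(th)+11, 50, 66+r*np.sin(th)+30*np.cos(th)+22)
for th in (.65,.5,.4,.3,.2,.1,0): d,w=inc(s,world(P,tip(th)),R); print(th,d,w)
cv2.imwrite("pics/wrist2.png",snapshot("wrist")[:,:,::-1])
cv2.imwrite("pics/scene2.png",cv2.resize(snapshot("scene")[130:330,180:420,::-1],None,fx=3,fy=3))
E
```

```text
[0.35471986 0.09949709 0.98563985] [-0.00869571  0.03610404  0.03943527] 3.5
0.65 [ 0.095  0.016 -0.196] [-0.031  0.008  0.004]
0.5 [ 0.222  0.015 -0.385] [-0.031  0.008  0.004]
0.4 [ 0.322  0.015 -0.5  ] [-0.031  0.008  0.004]
0.3 [ 0.433  0.015 -0.605] [-0.031  0.008  0.004]
0.2 [ 0.554  0.015 -0.697] [-0.031  0.008  0.004]
0.1 [ 0.683  0.014 -0.778] [-0.031  0.008  0.004]
0 [ 0.82   0.014 -0.845] [-0.031  0.008  0.004]
```

View pics/wrist2.png

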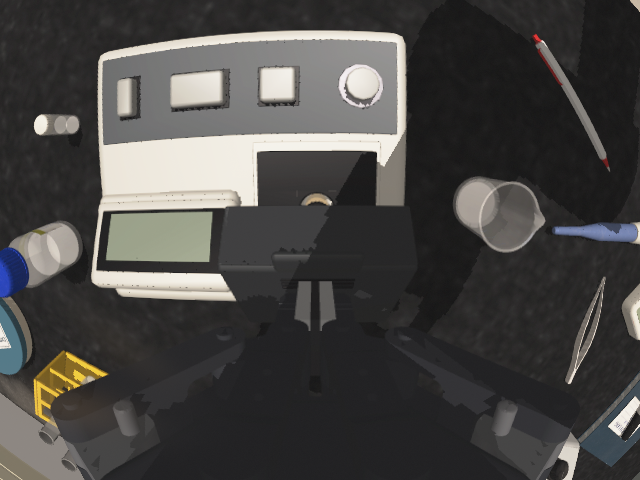

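View pics/scene2.png

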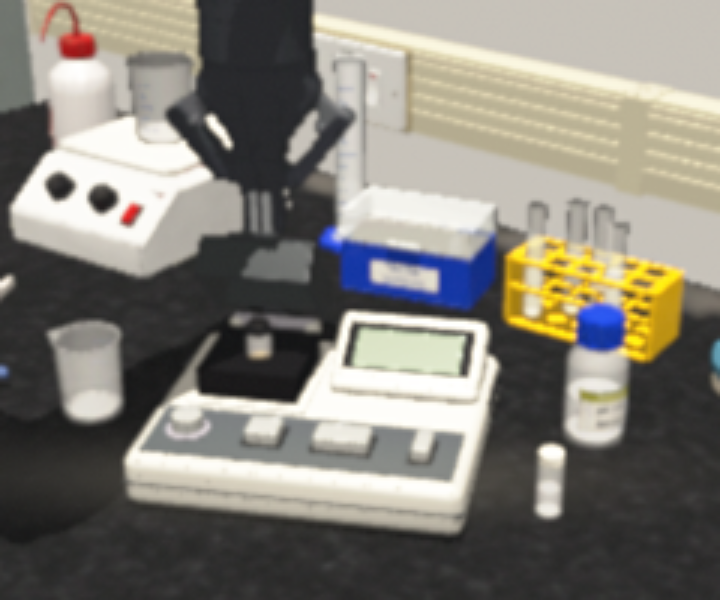

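Emit:
{"fn": "play_rows", "kwargs": {"increments": [0.1,0.01,-0.2,0,0,0,0,0.22,0.01,-0.39,0,0,0,0,0.32,0.01,-0.5,0,0,0,0,0.43,0.01,-0.6,0,0,0,0,0.55,0.01,-0.7,0,0,0,0,0.68,0.01,-0.78,0,0,0,0,0.8,0.01,-0.84,0,0,0,0,0.85,0.01,-0.84,0,0,0,0]}}

```text
time_s: 4.6
tool_pos: [512.5, 115.2, 116.0]
tool_rot: [-0.402, 1.536, 0.402]
ft_force: [-6.7, -4.2, 8.4]
width: -0.0
```

```bash
python3 - <<'E'
from h import *
s=sense(); print(s["ft_force"],s["tool_pos"],s["time_s"])
cv2.imwrite("pics/wrist3.png",snapshot("wrist")[:,:,::-1])
E
```

```text
[-6.67924468 -4.23240726  8.44046906] [512.456468   115.24293806 115.95572952] 4.6
```

View pics/wrist3.png

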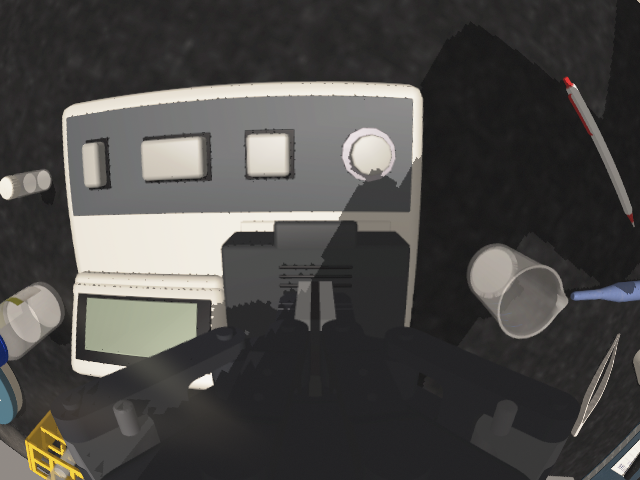

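Emit:
{"fn": "play_rows", "kwargs": {"increments": [-0.3,0,0,0,0,0,0,-0.9,0,0,0,0,0,0,-0.9,0,0,0,0,0,0]}}

```text
time_s: 5.03
tool_pos: [515.4, 116.0, 164.2]
tool_rot: [-0.402, 1.527, 0.401]
ft_force: [0.3, -0.1, -0.2]
width: -0.001
```

```bash
python3 - <<'E'
from h import *
s=sense(); print(s["ft_force"],s["tool_pos"],s["time_s"])
c=camera_params("wrist"); im=snapshot("wrist")[:,:,::-1]; cv2.imwrite("pics/wrist4.png",im)
for k in ["power_key","zero_key","read_key","method_key","shield_lid"]:
    print(k,[( [round(e*q,1) for e,q in zip(b["extent"],(640,480,640,480))],round(b["p"],2)) for b in boxes_of("wrist",k)[:1]])
for k in K: print(k,projw(c,world(P,K[k])))
print("lid shut front face corners",[projw(c,world(P,(-19,y,96))).round() for y in(89.5,10.5)],"tab",projw(c,world(P,(-29,50,96))))
E
```

```text
[ 0.31417511 -0.10752317 -0.16682719] [515.40086819 116.0413338  164.16060086] 5.025
power_key [([343.8, 126.0, 376.7, 160.7], 0.91)]
zero_key [([260.6, 129.0, 297.3, 164.3], 0.93)]
read_key [([174.9, 129.8, 232.5, 165.8], 0.88)]
method_key [([123.0, 132.5, 144.0, 173.0], 0.82)]
shield_lid [([242.8, 196.6, 392.2, 339.7], 0.63)]
power [362.58067189 145.14919627]
zero [279.07428365 145.06978984]
read [199.38422635 147.97473253]
method [129.18655502 152.98872282]
lid shut front face corners [array([393., 216.]), array([243., 216.])] tab [317.99950965 196.74827134]
```

View pics/wrist4.png

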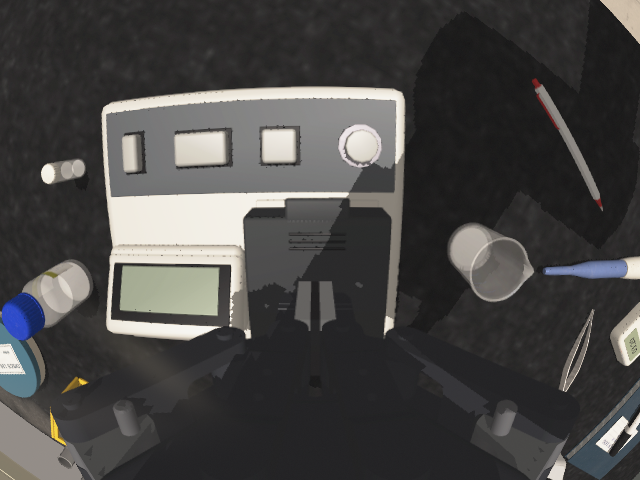

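```bash
python3 - <<'E'
from h import *
s=sense(); R=tiprot(P[2]+np.pi/2)
print(inc(s,world(P,(-57,78,164)),R)); print(inc(s,world(P,(-57,78,82)),R))
E
```

```text
(array([-0.067,  0.555, -1.252]), array([-0.03 , -0.014, -0.008]))
(array([ 1.573,  0.554, -1.25 ]), array([-0.03 , -0.014, -0.008]))
```

Emit:
{"fn": "play_rows", "kwargs": {"increments": [0,0.28,-0.63,0,0,0,0,0,0.55,-1.25,0,0,0,0,0.8,0.55,-1.25,0,0,0,0,1.55,0.55,-1.25,0,0,0,0,1.55,0.55,-1.25,0,0,0,0]}}

```text
time_s: 5.95
tool_pos: [443.6, 108.9, 81.7]
tool_rot: [-0.401, 1.54, 0.403]
ft_force: [-0.6, -0.1, 0.4]
width: 0.0
```

```bash
python3 - <<'E'
from h import *
s=sense(); R=tiprot(P[2]+np.pi/2); print(s["ft_force"],s["tool_pos"],s["time_s"])
print(inc(s,world(P,(-57,78,75)),R))
cv2.imwrite("pics/wrist5.png",snapshot("wrist")[:,:,::-1])
cv2.imwrite("pics/scene5.png",cv2.resize(snapshot("scene")[130:330,180:420,::-1],None,fx=3,fy=3))
E
```

```text
[-0.5514796  -0.06608516  0.4359789 ] [443.57124488 108.87572672  81.68415467] 5.95
(array([ 0.133, -0.008,  0.029]), array([-0.032, -0.066, -0.032]))
```

View pics/wrist5.png

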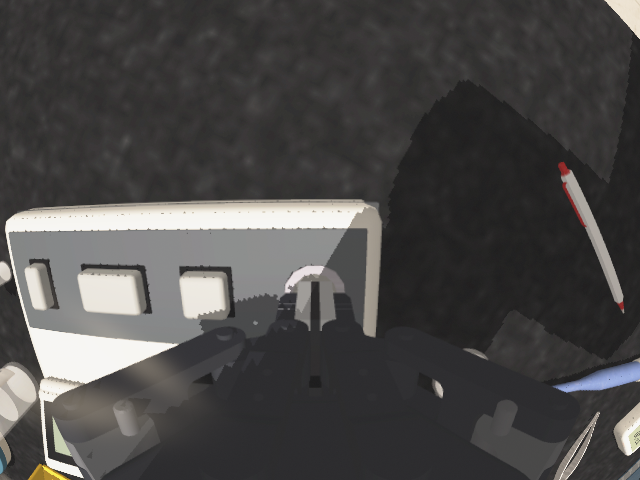

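View pics/scene5.png

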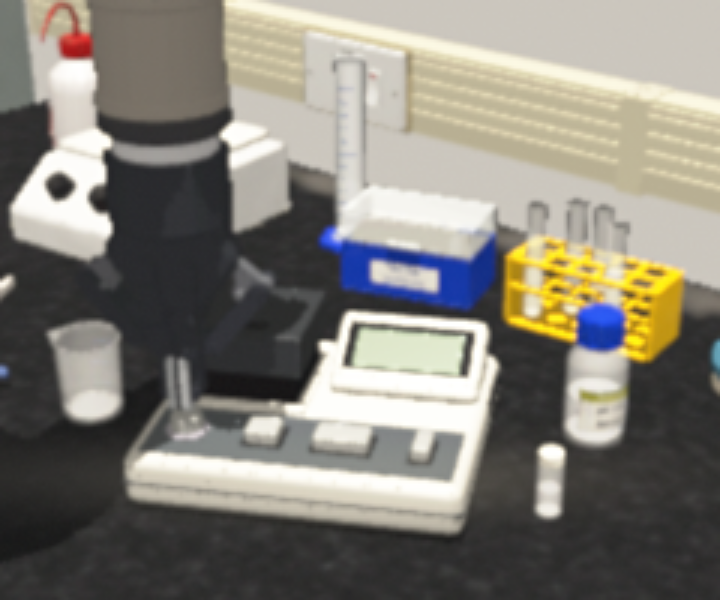

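Emit:
{"fn": "play_rows", "kwargs": {"increments": [0.1,0,0.03,0,0,0,0,0.18,0,0.03,0,0,0,0,0.25,0,0.03,0,0,0,0,0.25,0,0.03,0,0,0,0]}}

```text
time_s: 6.55
tool_pos: [446.8, 109.8, 71.2]
tool_rot: [-0.402, 1.533, 0.402]
ft_force: [-0.2, 0.2, -0.2]
width: 0.003
```

Emit:
{"fn": "play_rows", "kwargs": {"increments": [0.04,0,0,0,0,0,0,0.06,0,0,0,0,0,0,0.06,0,0,0,0,0,0]}}

```text
time_s: 6.92
tool_pos: [446.8, 109.8, 68.6]
tool_rot: [-0.402, 1.533, 0.402]
ft_force: [-1.0, -0.4, 6.1]
width: 0.0
```

Emit:
{"fn": "play_rows", "kwargs": {"increments": [-0.3,0,0,0,0,0,0,-0.7,0,0,0,0,0,0,-0.7,-0.52,0,0,0,0,0,-0.7,-1.04,0,0,0,0,0,-0.7,-1.04,0,0,0,0,0]}}

```text
time_s: 7.55
tool_pos: [472.9, 63.4, 103.2]
tool_rot: [-0.4, 1.533, 0.4]
ft_force: [0.3, 0.3, 0.2]
width: -0.003
```

```bash
python3 - <<'E'
from h import *
s=sense(); R=tiprot(P[2]+np.pi/2); print(s["ft_force"],s["tool_pos"],s["time_s"])
print(inc(s,world(P,(-56,26,76)),R))
cv2.imwrite("pics/wrist6.png",snapshot("wrist")[:,:,::-1])
cv2.imwrite("pics/scene6.png",cv2.resize(snapshot("scene")[180:330,210:370,::-1],None,fx=4,fy=4))
E
```

```text
[0.32926571 0.2741258  0.15598952] [472.90551372  63.44636181 103.17167384] 7.55
(array([ 0.543,  0.032, -0.016]), array([-0.055,  0.003,  0.002]))
```

View pics/wrist6.png

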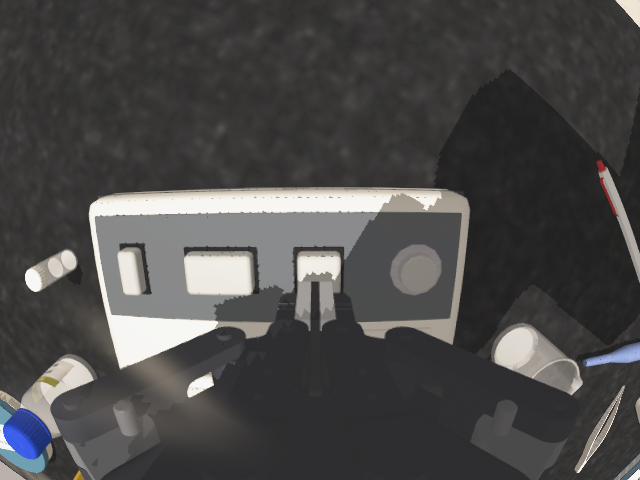

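View pics/scene6.png

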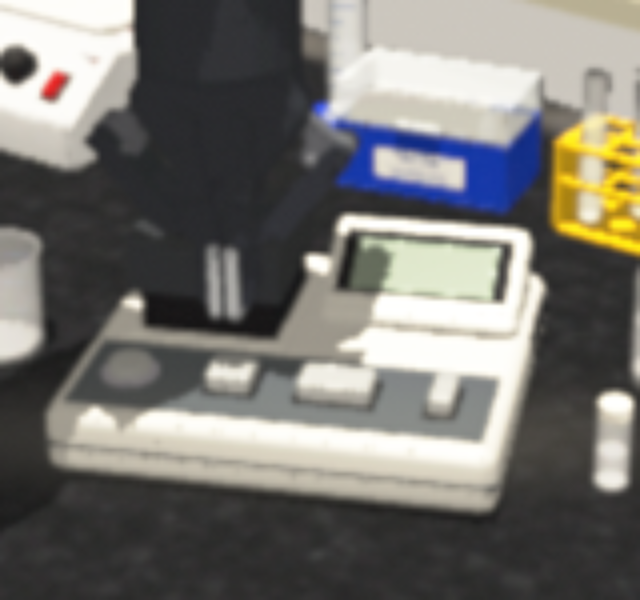

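Emit:
{"fn": "play_rows", "kwargs": {"increments": [0.3,0.02,-0.01,0,0,0,0,0.5,0.03,-0.01,0,0,0,0,0.6,0.03,-0.01,0,0,0,0,0.68,0.03,-0.01,0,0,0,0,0.68,0.03,-0.01,0,0,0,0,0.68,0.03,-0.01,0,0,0,0]}}

```text
time_s: 8.4
tool_pos: [470.6, 66.0, 69.6]
tool_rot: [-0.401, 1.534, 0.402]
ft_force: [-4.1, 2.3, 5.8]
width: 0.001
```

Emit:
{"fn": "play_rows", "kwargs": {"increments": [-0.3,0,0,0,0,0,0,-0.65,0,0,0,0,0,0,-0.65,-0.52,0,0,0,0,0,-0.65,-1.04,0,0,0,0,0,-0.65,-1.04,0,0,0,0,0]}}

```text
time_s: 9.02
tool_pos: [497.7, 19.1, 102.0]
tool_rot: [-0.4, 1.532, 0.399]
ft_force: [-0.5, 0.5, -0.5]
width: -0.002
```

```bash
python3 - <<'E'
from h import *
s=sense(); R=tiprot(P[2]+np.pi/2); print(s["ft_force"],s["tool_pos"],s["time_s"])
print(inc(s,world(P,(-56,-26,69.5)),R))
cv2.imwrite("pics/wrist7.png",snapshot("wrist")[:,:,::-1])
E
```

```text
[-0.52629817  0.49737159 -0.47792484] [497.65537531  19.07489079 101.98718884] 9.025
(array([ 0.65 ,  0.008, -0.01 ]), array([-0.054,  0.014,  0.011]))
```

View pics/wrist7.png

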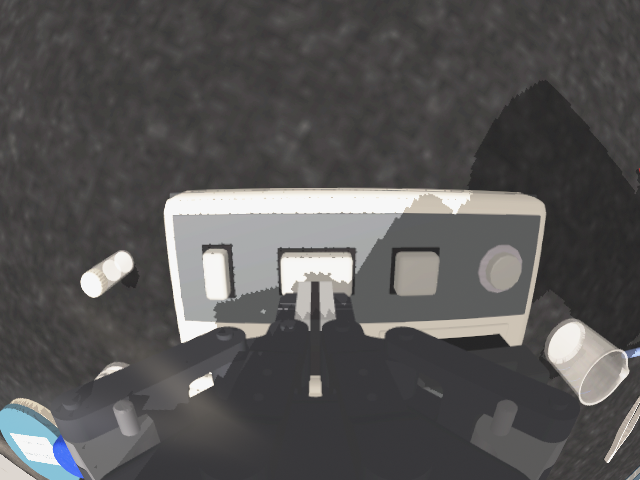

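The picture shows the fingertips centred on the read key (column 316). The zero key is up again, and the power button stands low in its ring.

Emit:
{"fn": "play_rows", "kwargs": {"increments": [0.3,0.01,-0.01,0,0,0,0,0.5,0.01,-0.01,0,0,0,0,0.6,0.01,-0.01,0,0,0,0,0.66,0.01,-0.01,0,0,0,0,0.66,0.01,-0.01,0,0,0,0,0.66,0.01,-0.01,0,0,0,0]}}

```text
time_s: 9.82
tool_pos: [495.3, 21.0, 69.2]
tool_rot: [-0.401, 1.534, 0.403]
ft_force: [-4.8, 2.4, 5.8]
width: -0.0
```

Emit:
{"fn": "play_rows", "kwargs": {"increments": [-0.4,0,0,0,0,0,0,-1.2,0,0,0,0,0,0,-2.2,0,0,0,0,0,0,-3,0,0,0,0,0,0,-3,0,0.5,0,0,0,0,-3,0,1.5,0,0,0,0,-3,0,2,0,0,0,0,-3,0,2,0,0,0,0]}}

```text
time_s: 10.82
tool_pos: [583.9, 70.2, 218.3]
tool_rot: [-0.403, 1.533, 0.403]
ft_force: [-0.6, 0.1, -0.3]
width: 0.002
```

```bash
python3 - <<'E'
from h import *
s=sense(); print(s["ft_force"],s["tool_pos"],s["time_s"])
c=camera_params("wrist")
im=snapshot("wrist")[:,:,::-1]; cv2.imwrite("pics/wrist8.png",im)
cv2.imwrite("pics/scene8.png",cv2.resize(snapshot("scene")[170:330,190:400,::-1],None,fx=3.7,fy=3.7))
for z in (53,49): print(projw(c,world(P,(-55,78,z))))
print("lid front shut",[projw(c,world(P,(-19,y,96))).round() for y in(89.5,10.5)])
E
```

```text
[-0.59139859  0.08727985 -0.34640056] [583.94997013  70.21883891 218.32336729] 10.825
[445.35871485 102.53056775]
[443.69437014 102.96399191]
lid front shut [array([480., 150.]), array([369., 145.])]
```

View pics/wrist8.png

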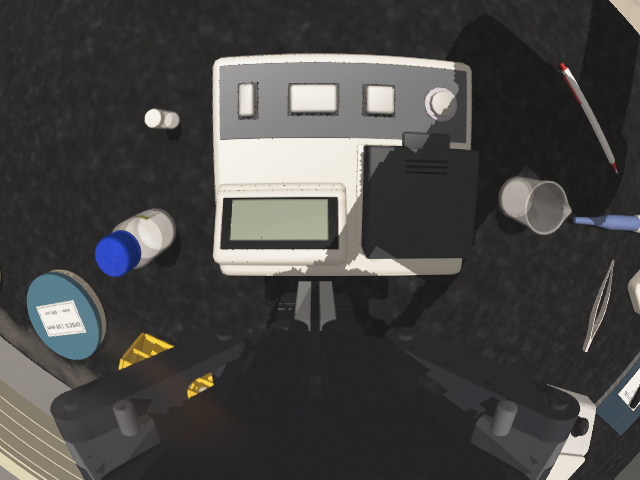

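View pics/scene8.png

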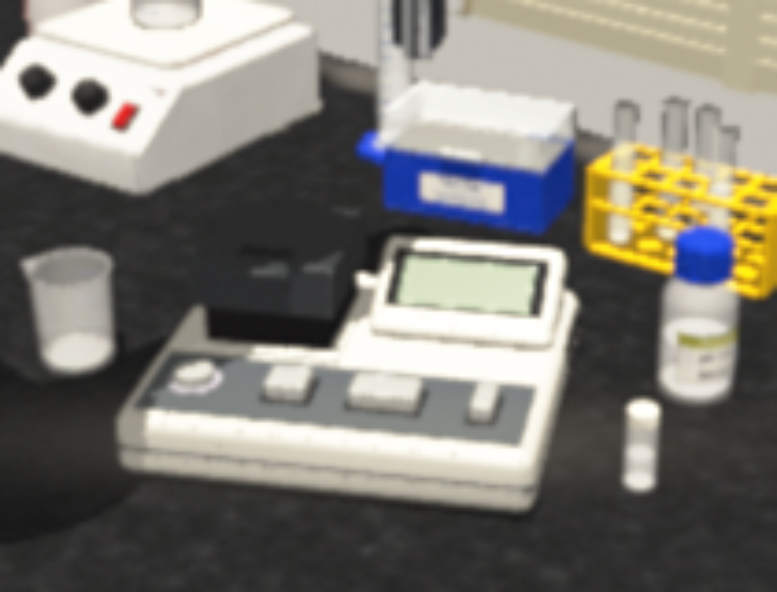

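```bash
python3 -c "
from workcell import *
print(close_job())"
```

```text
the job is handed in; nothing more can be done
None
```

I carried out the four steps in the order asked and handed the job in at about 11 s of the 51 s allowed. No step had to be repeated.

- **Lid:** I swung it shut from behind and pressed it 2 mm or so into the foam seal, with 8.4 N vertical. There was also about 8 N of sideways drag at the end of that push, which cleared on lifting.
- **Power button:** I pushed it past its 4 mm travel into the cap spring at 6.1 N. It stayed low in its ring after I let go.
- **Zero and read keys:** I tapped each to about 3.3 mm, judged by the 5.8 N on the wrist, which is past the 2 mm at which they register. The pictures show both back up after release.

The last wrist and scene pictures show the lid level, with its front edge within a few pixels of where a shut lid should be. The method key looks untouched, and the vial, bottle and beaker stand where they were. The arm is clear of everything, with the wrist force near zero.

I did not see the blank vial itself again, because the lid now covers it. I judged the lid's hinge angle and the key travels from forces and heights, as there was no direct reading of them. No check disagreed beyond 2 to 4 pixels, a few millimetres at most.

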